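# Draw a turned mill body off the lathe mandrel and hang it on the drying rack

## Robot

A 6-joint arm with a two-finger parallel gripper is mounted at the origin on the work surface. World frame = base frame: x ahead of the robot, y to its left, z up, the work surface at z = 0. Lengths are in m, angles in rad, forces in N, time in s.
With the tool pointing down it reaches from about 0.275 to 0.875 m from the base axis. Payload 12.5 kg.
Tool frame: the origin (TCP) lies on the centre line of the jaws, within the pads' length; the fingertips stand r.finger_overhang ahead of it and the grasp point (between the pads) lies 3 mm ahead of it (r.finger_overhang is the distance from the TCP to the fingertips, in m); z points along the fingers, y is the direction in which the jaws open and shut (so a half turn about z gives the same grasp; the last joint's range is limited). The gripper opens to 85 mm and grips with 20 to 120 N. Pads are 22 mm wide; open, the fingers measure 114 mm over their backs; the gripper's body (76 mm by 85 mm) begins 54 mm behind the grasp point. The pads swing forward as they close: fully open they stand 13 mm farther back than shut.
Start: joints at [-1.269, 0.351, 1.652, -0, 1.139, -0.085], TCP at [0.207, -0.509, 0.253] pointing down, gripper open.
Joint ranges: [-2.75, 2.75], [-0.79, 2.1], [0.01, 2.65], [-1.57, 4.71], [0.07, 3.14], [-2.87, 2.87]. Speed limits (rad/s): [2.22, 2.22, 2.79, 3.14, 3.14, 3.14].

## Interface

Orientations are given as a unit quaternion [x, y, z, w].
In Python, from cell import r, optics gives the robot as it stands. The module is installed in compiled form; this text tells all that it offers. Calls block until the motion is done:
- r.move_to(position, orientation): joint-space move of the TCP to a pose.
- r.move_linear(position, rot=None, vel=0.15): straight line of the TCP; rot=None keeps the orientation; vel is the mean speed in m/s.
- r.set_joints(angles): joint-space move.
- r.set_gripper(opening, squeeze=None): opening from 0.0 (shut) to 1.0 (fully open); squeeze is the grip in N (None keeps the last); returns when the fingers have stopped.
- r.sleep(seconds).
- r.inverse_kinematics(position, orientation): joint angles nearest the present ones, or None.
- optics.get_image(name): name is "scene" or "side" or "wrist"; returns a dict with "pixels" (420x560x3 uint8, red, green, blue), "depth" (420x560 float32, m along the optical axis (not along the pixel's ray), 0 where there is no reading), "fx", "fy", "cx", "cy" (pixels), "camera_from_world" (4x4, takes a point from world to camera coordinates); the wrist camera has in their place "mount" (4x4, takes a point from camera to tool coordinates, whose origin is the TCP and whose axes are the flange's). Camera axes: x right, y down, z forward; pixel columns grow to the right and rows downward; lengths in m; the calibration is good to about 2 mm. A picture is of the moment at which its call begins: read the wrist's pose just before it.
A pose or a line that the arm cannot do raises r.PlanningError and nothing moves.
- r.hand_in(): hands the job in, once; it reports no verdict.
Readings, each from a call of its own:
- r.current_t(): time.
- r.current_q(): joint angles.
- r.current_qvel(): joint speeds.
- r.current_effort(): joint torques, N m.
- r.current_tool_pos(): TCP position.
- r.current_ee_rot(): TCP orientation.
- r.current_contact_force(): force on the tool from outside, world axes, zero at the start.
- r.current_torque(): the same for the moment, N m.
- r.current_opening(): opening from 0.0 (shut) to 1.0 (fully open).
Only numpy, scipy, OpenCV 4.12 (cv2) and the standard library are available. Lean on these libraries where they do the work, as an engineer would, in place of code of your own. Each camera call takes 0.05 s, during which the arm holds its last target. There are 200 camera calls.

## Task

The pepper-mill body on the lathe's mandrel is ready for drying: run the tailstock back along the bed to its stop, draw the body off the mandrel's open end (at first only its free end stands out from under the fixed dust hood), and hang it on the free peg of the slanted drying rack, pushed fully home against the wooden boss at the peg's root, with the gripper clear of it. Leave the finished bodies on the other pegs and everything else on the bench where they are.

Things in the scene. Friction and masses are not known exactly. Their poses are not given: they have to be found in the camera images.
- mill_center (a point): Centre of the turned wooden mill body on the mandrel, on its bore's axis: light wood, 120 mm long, a round waist 46 mm thick and 92 mm long between end beads of 54 and 52 mm, bored right through at 27 mm, 0.12 to 0.2 kg. y runs along the bore. Rubber rings in the bore hold it: a steady pull of about 5 to 20 N along the mandrel moves it until it is past both.
- mandrel: Steel rod that carries the mill, 25 mm thick, level, 215 mm above the bench, fixed in the chuck at its +y end, open at its -y end; 1 mm of play all round. y runs along the rod to the chuck, x level. The origin is on its line but off the rod: open end at y = 36 mm, shoulder at y = 185 mm, two rubber rings at y = 85 and 150 mm.
- mandrel_tip (a point): Open end of the mandrel, on its axis. The mill body is off the rod once its centre is 60 mm beyond this point (along the mandrel's -y); let go while its centre is still short of this point, it stays on the rod. The tailstock's pointed centre stands on the same line 3 to 45 mm beyond it at the start; only with the tailstock back is there room for the body.
- hood_edge (a point): Edge, towards the tailstock, of the roof of the fixed dust hood, straight above the mandrel's line and 305 mm above the bench. The clear roof (4 mm, in a metal frame) reaches from here to the headstock, from 60 mm on the robot's side of the mandrel to a back wall 88 mm beyond it; it is open below, to the robot and to the tailstock. At first 37 to 43 mm of the mill body stand out.
- tailstock (a joint): How far the tailstock has been run back along the bed, away from the headstock (along the mandrel's -y), in m: 0 with its point 3 mm from the mandrel's end, 0.15 at its stop. It is unclamped, slides stiffly (about 5 N) and stays where it is left.
- tailstock_barrel (a point): Middle of the round green barrel on top of the tailstock, on the lathe's axis 215 mm above the bench: 48 mm thick, 82 mm long along y, the place to take hold of from above (the casting below it is 36 mm wide). It moves with the tailstock.
- peg_free_rod: The empty peg of the drying rack: a wooden dowel 14 mm thick rising 30 degrees out of a board that leans back, square to it. y runs along the dowel from root to tip, x is level, z square to both and upward. Origin on the dowel's axis at the board's face; a boss 44 mm across fills y = 0 to 14 mm, the rounded tip is at y = 111 mm. The board ends 78 mm up its slope from the origin.
- peg_root (a point): Where the empty peg leaves its boss, on its axis (axes as the peg). A mill body pushed home butts on the boss here, so its centre is 60 mm out along the peg, and it hangs by the upper side of its bore, its centre 7 mm below the dowel's axis. The other two pegs, 88 mm apart side by side, carry finished bodies like it.
- peg_tip (a point): The rounded tip of the empty peg, on its axis, 97 mm out from the boss.
- lathe: The small green wood lathe on the bench; origin on the bench under the mandrel's line, y along the bed to the headstock. The headstock (150 mm wide, top 280 mm above the bench) fills y = 230 to 440 mm; the bed is 130 mm wide, its ways 102 mm above the bench.
Things that resemble listed ones, but are neither listed nor needed, are in the scene too. What is shaped like the part that bears mill_center but purple is not meant.

How it is judged:
On the way, in this order (a step that is already met when the one before it is completed fails the run):
1. the tailstock has been run back to within 20 mm of its stop (value of joint tailstock above 0.13 m), for 0.1 s.
2. the mill body is off the open end of the mandrel ((y of mill_center in the frame of mandrel below -0.024 m or z of mill_center in the frame of mandrel above 0.05 m)), for 0.1 s.
At the end, for the whole second after the job is handed in: The mill body hangs on the free peg, its bore over the dowel, its end within 8 mm of the boss and its axis within 0.15 rad of the peg's, released and at rest; the tailstock is within 20 mm of its stop (y of mill_center in the frame of peg_free_rod between 0.066 and 0.083 m and x of mill_center in the frame of peg_free_rod between -0.012 and 0.012 m and z of mill_center in the frame of peg_free_rod between -0.014 and 0.008 m and angle between the y axis of mill_center and the y axis of peg_free_rod, either way round below 0.15 rad and value of joint tailstock above 0.13 m and linear speed of mill below 0.02 m/s and angular speed of mill below 0.2 rad/s); the robot touches nothing.
It fails at once if a finished mill body hanging on the rack is moved by more than 15 mm (distance of any of mill_b, mill_c from where it was at the start of the episode above 0.015 m).
It fails at once if something lying on the bench (tool rest, sanding block, gouge, bored blank, can, glue bottle, mallet) is moved by more than 15 mm (distance of any of tool_rest, sanding_block, gouge, blank, finish_can, glue, mallet from where it was at the start of the episode above 0.015 m).
It also fails if it takes over 61 s, if anything falls off the work surface, if the arm or the gripper's body presses on something with over 40 N, if the wrist force passes 120 N, or if a joint passes its speed limit or range.

## Working session

There is one attempt and no reset: what is moved stays moved. The work goes in short steps, each a Python script; the robot and the scene stay as the last script left them, time stands still between calls to the robot, and variables do not carry over. Pictures are saved under pics/ and viewed, about 8 in all and at most 12, crops included, and the job is handed in when it is done.

```bash
mkdir -p pics
cat > h.py <<'E'
import numpy as np, cv2
from cell import r, optics
from scipy.spatial.transform import Rotation as R
def cloud(name):
    if name=='wrist':
        p=np.array(r.current_tool_pos()); q=R.from_quat(r.current_ee_rot()).as_matrix()
    im=optics.get_image(name); d=im['depth']; v,u=np.mgrid[:d.shape[0],:d.shape[1]]
    P=np.stack([(u-im['cx'])/im['fx']*d,(v-im['cy'])/im['fy']*d,d],-1)
    if name=='wrist':
        M=np.array(im['mount']); P=P@M[:3,:3].T+M[:3,3]; W=P@q.T+p
    else:
        T=np.linalg.inv(im['camera_from_world']); W=P@T[:3,:3].T+T[:3,3]
    W[d<=0]=np.nan
    return im,W
def save(im,n): cv2.imwrite(f'pics/{n}.png',im['pixels'][:,:,::-1])
E
python3 - <<'E'
from h import *
for n in ('scene','side'):
    im,W=cloud(n); save(im,n+'0'); np.savez(n+'0.npz',p=im['pixels'],W=W)
    print(n,np.linalg.inv(im['camera_from_world']).round(3).tolist(),im['fx'])
print(r.finger_overhang,r.current_ee_rot(),r.current_t())
E
```

```text
scene [[0.534, 0.688, -0.491, 1.029], [0.845, -0.439, 0.304, -0.441], [-0.006, -0.577, -0.816, 1.202], [0.0, 0.0, 0.0, 1.0]] 437.35667842330827
side [[-0.771, -0.451, 0.448, -0.212], [-0.636, 0.537, -0.554, 0.718], [0.01, -0.713, -0.701, 1.214], [0.0, 0.0, 0.0, 1.0]] 524.9050530487891
0.022 [ 9.81357880e-01  1.92188527e-01 -6.24843864e-05 -5.26863107e-04] 0.1
```

View pics/scene0.png

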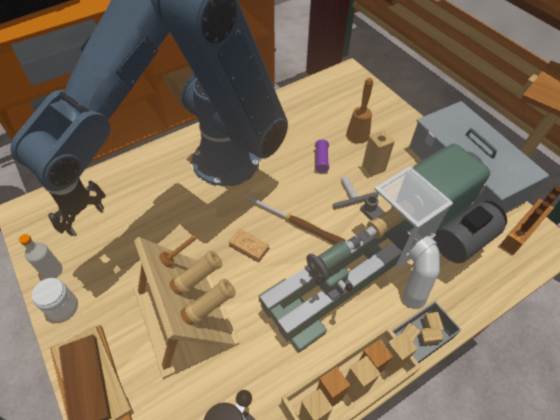

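View pics/side0.png

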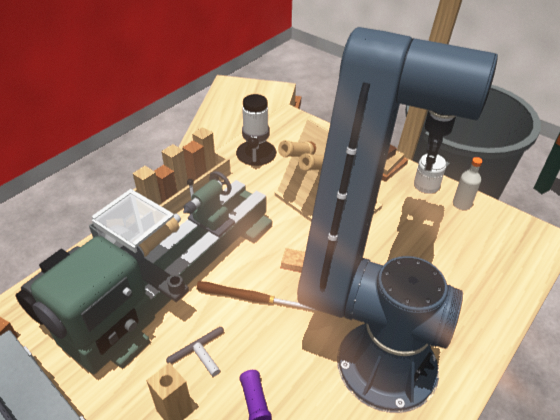

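The scene image shows the tailstock barrel at about (350,258), the mill's free end at (377,230), the hood at (412,195) and the free peg at about (180,250). Finished bodies hang at (195,272) and (208,300). Next I'll fit the geometry from both point clouds.

Run:
```python
from h import *
A=[np.load(n+'0.npz') for n in('scene','side')]
a=A[0]['p'][225:375,120:270]; b=A[0]['p'][170:320,270:420]
cv2.imwrite('pics/crop1.png',cv2.resize(np.hstack([a,b]),(800,400),interpolation=cv2.INTER_CUBIC)[:,:,::-1])
W=A[0]['W'];
for uv in [(350,258),(340,262),(358,252),(377,230),(380,226),(440,170),(470,160),(300,310),(370,275),(205,268),(220,297),(180,250),(190,240),(165,262),(200,330)]:
    print(uv,W[uv[1],uv[0]].round(3))
V=np.concatenate([x['W'].reshape(-1,3) for x in A]);C=np.concatenate([x['p'].reshape(-1,3) for x in A]).astype(int)
np.savez('all.npz',V=V,C=C)
# headstock/bed yaw
for lo,hi,n in((.277,.284,'head'),(.098,.106,'bed')):
    m=(V[:,2]>lo)&(V[:,2]<hi)&(V[:,0]>.35)&(V[:,0]<1)&(V[:,1]>-.2)&(V[:,1]<.6)
    P=V[m]; print(n,m.sum(),cv2.minAreaRect(P[:,:2].astype(np.float32)*1000))
```

```text
(350, 258) [0.602 0.094 0.07 ]
(340, 262) [0.644 0.006 0.195]
(358, 252) [0.599 0.127 0.071]
(377, 230) [0.633 0.133 0.229]
(380, 226) [0.631 0.142 0.238]
(440, 170) [0.595 0.378 0.282]
(470, 160) [0.611 0.481 0.278]
(300, 310) [ 0.669 -0.133  0.103]
(370, 275) [0.686 0.094 0.099]
(205, 268) [ 0.498 -0.308  0.246]
(220, 297) [ 0.584 -0.313  0.241]
(180, 250) [ 0.395 -0.334  0.21 ]
(190, 240) [ 0.398 -0.302  0.236]
(165, 262) [ 0.396 -0.382  0.193]
(200, 330) [ 0.591 -0.385  0.144]
head 5085 ((617.9793701171875, 335.614013671875), (150.08340454101562, 350.58087158203125), 10.278275489807129)
bed 5047 ((636.2246704101562, 203.38815307617188), (494.7048645019531, 868.2733764648438), 9.834539413452148)
```

View pics/crop1.png

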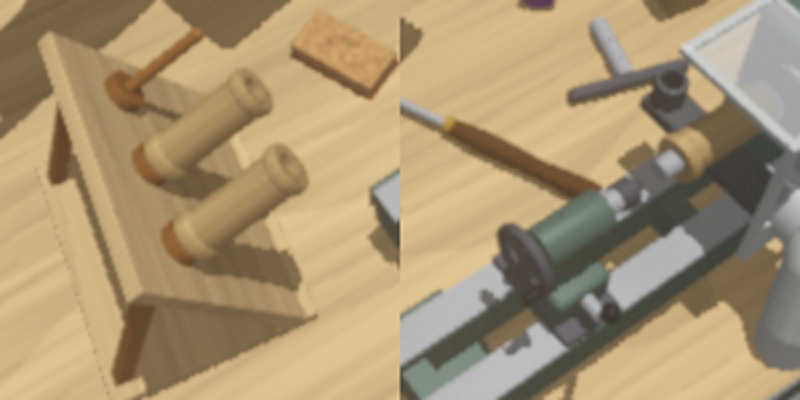

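```bash
cat > fit.py <<'E'
from h import *
from scipy.optimize import least_squares
def cylfit(P,p0,d0,rad,it=4,tol=.006):
    """axis through p0 along d0; returns p,d"""
    d0=np.array(d0,float);d0/=np.linalg.norm(d0);p0=np.array(p0,float)
    e=np.linalg.svd(d0[None])[2][1:]
    x=np.zeros(4)
    def ax(x): 
        d=d0+x[2]*e[0]+x[3]*e[1]; return p0+x[0]*e[0]+x[1]*e[1], d/np.linalg.norm(d)
    def res(x,Q):
        p,d=ax(x); return (np.linalg.norm(np.cross(Q-p,d),axis=1)-rad)*1e3
    for t in (.012,.008,tol,tol,tol):
        Q=P[abs(res(x,P))<t*1e3]; x=least_squares(res,x,args=(Q,),loss='soft_l1').x
    p,d=ax(x); return p,d,len(Q),np.sqrt(np.mean(res(x,Q)**2))
E
python3 - <<'E'
from fit import *
D=np.load('all.npz');V=D['V'];C=D['C']
ok=np.isfinite(V[:,0]);V=V[ok];C=C[ok]
m=(V[:,2]>.277)&(V[:,2]<.284)&(V[:,0]>.35)&(V[:,0]<1)&(V[:,1]>.25)&(V[:,1]<.6)
rc=cv2.minAreaRect(V[m][:,:2].astype(np.float32)*1000);print('head',rc)
yaw=np.deg2rad(10.28);ly=np.array([-np.sin(yaw),np.cos(yaw),0]);lx=np.array([np.cos(yaw),np.sin(yaw),0])
c0=np.array([.640,.05,0])
L=np.stack([(V-c0)@lx,(V-c0)@ly,V[:,2]],1)
g=(C[:,1]>C[:,0]+8)
m=(L[:,2]>.2)&(L[:,2]<.245)&(abs(L[:,0])<.04)&(L[:,1]>-.15)&(L[:,1]<.15)
B=V[m&g];print('green n',len(B),np.percentile(L[m&g][:,1],[1,5,95,99]))
p,d,n,e=cylfit(B,[.644,.02,.215],ly,.024);print('barrel',p,d,np.degrees(np.arctan2(-d[0],d[1])),n,e)
w=(C[:,0]>C[:,2]+40)
m2=(L[:,2]>.195)&(L[:,2]<.25)&(abs(L[:,0])<.04)&(L[:,1]>.03)&(L[:,1]<.25)&w
print('mill n',m2.sum(),np.percentile(L[m2][:,1],[1,5,50,95,99]))
p,d,n,e=cylfit(V[m2],[.63,.13,.215],ly,.0265);print('mill',p,d,n,e)
gr=(abs(C[:,0]-C[:,2])<25)
for k in range(-100,160,6):
    q=(abs(L[:,1]*1000-k)<3)&(L[:,2]>.19)&(L[:,2]<.32)&(abs(L[:,0])<.035)
    if q.sum()>2: print(k,q.sum(),C[q].mean(0).round(),L[q][:,2].max().round(3),np.median(L[q][:,0]).round(3))
# hood: z~.305
m=(V[:,2]>.298)&(V[:,2]<.312)&(L[:,1]>-.05)&(L[:,1]<.3)&(abs(L[:,0])<.15)
print('hood',m.sum(),np.percentile(L[m],[1,5,50,95,99],axis=0).round(3).tolist())
# rack
rk=(V[:,0]>.3)&(V[:,0]<.7)&(V[:,1]>-.55)&(V[:,1]<-.2)&(V[:,2]>.03)&(V[:,2]<.33)
P=V[rk];rng=np.random.default_rng(0);best=0
for _ in range(1500):
    a,b,c=P[rng.choice(len(P),3,False)];nn=np.cross(b-a,c-a);l=np.linalg.norm(nn)
    if l<1e-4: continue
    nn/=l; nn*=np.sign(nn[2]); 
    if abs(nn[2]-.5)>.08: continue
    i=abs((P-a)@nn)<.003
    if i.sum()>best: best=i.sum();I=i
Q=P[I];cc=Q.mean(0);nn=np.linalg.svd(Q-cc)[2][-1]; nn*=np.sign(nn[2]);print('board',best,cc,nn)
S=(P-cc)@nn
bx=np.cross(nn,[0,0,1]);bx/=np.linalg.norm(bx);up=np.cross(bx,nn)
np.savez('rack.npz',P=P,S=S,cc=cc,nn=nn,bx=bx,up=up)
q=(S>.02)&(S<.16);F=P[q]-cc
h,xe,ye=np.histogram2d(F@bx,F@up,bins=[np.arange(-.2,.2,.01),np.arange(-.1,.12,.01)])
print(bx,up);print(xe[:-1].round(2)[h.sum(1)>0].tolist());
for i in range(len(xe)-1):
    if h[i].sum()>5: print(xe[i].round(2),h[i].astype(int).tolist())
E
```

```text
head ((611.1442260742188, 373.30657958984375), (150.08340454101562, 273.9662780761719), 10.278275489807129)
green n 512 [-0.09346771 -0.08919527 -0.01826309 -0.01199985]
barrel [0.6260382  0.01674226 0.21522988] [-0.03784376  0.99918331 -0.01416234] 2.1690233293205687 510 1.8370818785069547
mill n 896 [0.0714989  0.08385119 0.12928694 0.19908289 0.2073205 ]
mill [0.62199447 0.12854803 0.2124832 ] [-0.0536353   0.99800891 -0.03318827] 844 2.668842111312812
-100 22 [115. 104.  96.] 0.253 -0.025
-94 48 [ 95. 101.  89.] 0.244 -0.017
-88 41 [110. 120. 106.] 0.242 -0.017
-82 46 [110. 122. 107.] 0.242 -0.016
-76 56 [109. 119. 104.] 0.243 -0.014
-70 46 [112. 122. 107.] 0.242 -0.018
-64 51 [108. 119. 105.] 0.241 -0.018
-58 55 [110. 121. 106.] 0.243 -0.016
-52 52 [108. 120. 105.] 0.242 -0.014
-46 51 [110. 121. 107.] 0.243 -0.015
-40 56 [109. 120. 106.] 0.243 -0.016
-34 56 [107. 118. 104.] 0.241 -0.015
-28 63 [108. 119. 105.] 0.242 -0.017
-22 64 [108. 120. 106.] 0.243 -0.015
-16 44 [113. 120. 108.] 0.24 -0.013
-10 71 [114. 115. 106.] 0.24 -0.023
-4 43 [171. 170. 168.] 0.233 -0.019
2 45 [156. 15
[... 1717 characters left out ...]
 3, 24, 12, 4, 15, 182, 9, 0, 0, 0, 0, 0]
-0.02 [0, 0, 0, 0, 0, 0, 0, 0, 0, 2, 8, 57, 102, 154, 84, 1, 0, 0, 0, 0, 0]
-0.01 [0, 0, 0, 0, 0, 0, 0, 0, 0, 0, 0, 8, 29, 18, 0, 0, 0, 0, 0, 0, 0]
0.02 [0, 0, 0, 0, 0, 0, 0, 0, 0, 0, 0, 2, 6, 1, 0, 0, 0, 0, 0, 0, 0]
0.03 [0, 0, 0, 0, 0, 0, 0, 0, 0, 0, 18, 51, 78, 85, 27, 0, 0, 0, 0, 0, 0]
0.04 [0, 0, 0, 0, 0, 0, 0, 0, 0, 4, 18, 25, 8, 41, 155, 2, 0, 0, 0, 0, 0]
0.05 [0, 0, 0, 0, 0, 0, 0, 0, 0, 3, 21, 10, 0, 8, 204, 14, 0, 0, 0, 0, 0]
0.06 [0, 0, 0, 0, 0, 0, 0, 0, 0, 2, 24, 26, 13, 24, 200, 4, 0, 0, 0, 0, 0]
0.07 [0, 0, 0, 0, 0, 0, 0, 0, 0, 0, 6, 36, 104, 170, 60, 0, 0, 0, 0, 0, 0]
0.08 [0, 0, 0, 0, 0, 0, 0, 0, 0, 0, 1, 1, 11, 4, 0, 0, 0, 0, 0, 0, 0]
```

```bash
cat >> h.py <<'E'
def rotz_y(yd,zd=(0,0,-1)):
    z=np.array(zd,float);z/=np.linalg.norm(z);y=np.array(yd,float);y-=z*(y@z);y/=np.linalg.norm(y)
    return R.from_matrix(np.stack([np.cross(y,z),y,z],1)).as_quat()
E
python3 - <<'E'
from h import *
yaw=np.deg2rad(10.28);lx=np.array([np.cos(yaw),np.sin(yaw),0])
for s in (1,-1):
    for p in ([.63,.02,.42],[.45,-.25,.45]):
        print(s,p,np.round(r.inverse_kinematics(p,rotz_y(s*lx)) ,2))
M=optics.get_image('wrist')['mount'];print(np.round(M,3))
p=np.array(r.current_tool_pos()); r.move_linear(p+[0,0,.2],vel=.25)
r.move_to([.43,-.22,.46],rotz_y(lx) if abs(r.inverse_kinematics([.43,-.22,.46],rotz_y(lx))[5])<2 else rotz_y(-lx))
r.sleep(.3);im,W=cloud('wrist');save(im,'w1');np.savez('w1.npz',p=im['pixels'],W=W);print(r.current_t(),r.current_q())
E
```

```text
1 [0.63, 0.02, 0.42] [-0.04  0.4   1.18 -0.    1.56 -0.22]
1 [0.45, -0.25, 0.45] [-0.6   0.16  1.43 -0.    1.56 -0.78]Traceback (most recent call last):
  File "<stdin>", line 5, in <module>
    return _wrapfunc(a, 'round', decimals=decimals, out=out)
    return _wrapit(obj, method, *args, **kwds)
    result = getattr(arr, method)(*args, **kwds)
TypeError: unsupported operand type(s) for *: 'NoneType' and 'float'
```

Run:
```python
from h import *
yaw=np.deg2rad(10.28);lx=np.array([np.cos(yaw),np.sin(yaw),0])
M=optics.get_image('wrist')['mount'];print(np.round(M,3))
p=np.array(r.current_tool_pos()); r.move_linear(p+[0,0,.2],vel=.25)
for i,q in enumerate(([.43,-.22,.46],[.63,.04,.45])):
    r.move_to(q,rotz_y(lx))
    r.sleep(.2);im,W=cloud('wrist');save(im,f'w{i+1}');np.savez(f'w{i+1}.npz',p=im['pixels'],W=W);print(r.current_t(),np.round(r.current_q(),2))
cv2.imwrite('pics/w12.png',np.vstack([cv2.imread('pics/w1.png'),cv2.imread('pics/w2.png')])[::1][:, :] if 0 else cv2.resize(np.hstack([cv2.imread('pics/w1.png'),cv2.imread('pics/w2.png')]),(800,300),interpolation=cv2.INTER_AREA))
```

```text
[[ 0.001 -0.955 -0.296  0.076]
 [ 1.     0.001 -0.001 -0.001]
 [ 0.001 -0.296  0.955 -0.122]
 [ 0.     0.     0.     1.   ]]
2.7167 [-0.57  0.09  1.48 -0.    1.57 -0.75]
4.2083 [-0.01  0.4   1.11 -0.    1.63 -0.19]
```

View pics/w12.png

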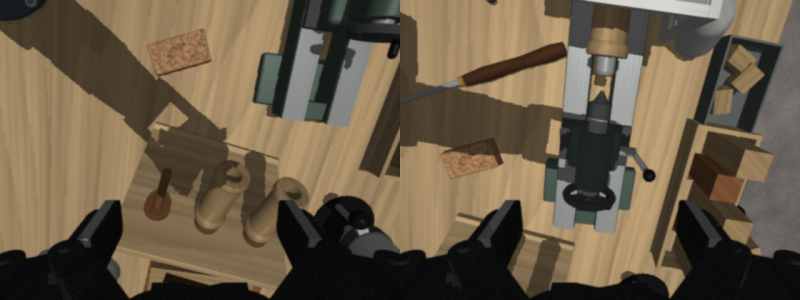

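w1 shows the free peg at about (160,190), next to the two bodies. w2 shows the barrel at about (597,150) and the mandrel tip at (605,70), tilted from the image vertical, so my yaw estimate is off. I'll refit from the close views.

Run:
```python
from fit import *
D=np.load('w2.npz');p=D['p'].astype(int);W=D['W']
# centreline per image row for z>0.19 points: extents of bright/any object near line
rows=[]
for v in range(0,300,6):
    z=W[v,:,2]; m=(z>.19)&(z<.262)&(abs(W[v,:,0]-.635)<.06)
    if m.sum()>4:
        X=W[v,m]; i=np.argmax(X[:,2]); rows.append((v,X[:,0].min(),X[:,0].max(),(X[:,0].min()+X[:,0].max())/2,X[i,1],X[:,2].max()))
for t in rows: print(np.round(t,3), p[t[0],:][(W[t[0],:,2]>.19)&(W[t[0],:,2]<.262)].mean(0).round())
V=W.reshape(-1,3);m=(abs(V[:,2]-.102)<.004)&(abs(V[:,0]-.65)<.12)&(V[:,1]>-.15)&(V[:,1]<.15)
P=V[m]
for y in np.arange(-.12,.12,.03):
    q=P[abs(P[:,1]-y)<.006]; 
    if len(q): print('way',y.round(2),np.percentile(q[:,0],[1,99]).round(4),len(q))
m=(V[:,2]>.298)&(V[:,2]<.315);Q=V[m]
for x in np.arange(.55,.75,.02):
    q=Q[abs(Q[:,0]-x)<.004]
    if len(q): print('hood',x.round(2),q[:,1].min().round(4),q[:,2].mean().round(4))
```

```text
[6.    0.597 0.603 0.6   0.186 0.232] [62. 56. 46.]
[12.     0.597  0.638  0.618  0.183  0.239] [67. 56. 40.]
[18.     0.598  0.642  0.62   0.178  0.239] [67. 55. 39.]
[24.     0.598  0.642  0.62   0.174  0.239] [67. 58. 46.]
[30.     0.598  0.642  0.62   0.17   0.239] [65. 57. 45.]
[36.     0.598  0.643  0.62   0.166  0.239] [65. 57. 45.]
[42.     0.599  0.643  0.621  0.161  0.24 ] [107.  92.  70.]
[48.     0.598  0.643  0.621  0.155  0.239] [121. 103.  77.]
[54.     0.598  0.643  0.621  0.151  0.239] [138. 114.  81.]
[60.     0.596  0.643  0.619  0.146  0.243] [132. 109.  78.]
[66.     0.596  0.646  0.621  0.143  0.243] [140. 116.  82.]
[72.     0.597  0.648  0.622  0.137  0.242] [137. 113.  81.]
[78.     0.611  0.648  0.629  0.135  0.239] [93. 83. 69.]
[84.     0.61   0.634  0.622  0.128  0.23 ] [129. 131. 129.]
[90.     0.61   0.634  0.622  0.123  0.229] [128. 130. 128.]
[96.     0.611  0.635  0.623  0.118  0.23 ] [131. 132. 130.]
[102.      0.613   0.635   0.624   0.113   0.229] [113. 114. 112.]
[1.32e+02 6.20e-01 6.29e-01 6.24e-01 8.70e-02 2.21e-01] [72. 67. 62.]
[1.38e+02 6.17
[... 1589 characters left out ...]
 6.69e-01  6.32e-01 -5.70e-02  2.30e-01] [45. 46. 45.]
[ 2.76e+02  5.97e-01  6.72e-01  6.34e-01 -5.70e-02  2.40e-01] [30. 30. 31.]
[ 2.82e+02  6.01e-01  6.71e-01  6.36e-01 -5.60e-02  2.50e-01] [28. 29. 29.]
[ 2.88e+02  6.10e-01  6.66e-01  6.38e-01 -5.80e-02  2.56e-01] [30. 31. 32.]
[ 2.94e+02  6.27e-01  6.54e-01  6.40e-01 -6.40e-02  2.54e-01] [37. 38. 39.]
way -0.12 [0.5734 0.6992] 155
way -0.09 [0.5724 0.6974] 360
way -0.06 [0.5704 0.6956] 286
way 0.03 [0.5656 0.6899] 403
way 0.06 [0.5644 0.689 ] 639
way 0.09 [0.5622 0.6871] 700
hood 0.59 0.1698 0.3058
hood 0.61 0.171 0.3088
hood 0.63 0.1719 0.3096
hood 0.65 0.1732 0.3098
hood 0.67 0.1741 0.31
hood 0.69 0.1752 0.3097
hood 0.71 0.1765 0.3101
```

```bash
cat > rackfit.py <<'E'
from fit import *
def rack(W,verbose=True):
    V=W.reshape(-1,3);V=V[np.isfinite(V[:,0])]
    V=V[(V[:,0]>.3)&(V[:,0]<.7)&(V[:,1]>-.55)&(V[:,1]<-.2)&(V[:,2]>.03)&(V[:,2]<.33)]
    c=np.array([.504,-.380,.154]);n=np.array([.1026,.8589,.5018])
    for t in (.008,.005,.003,.003):
        Q=V[abs((V-c)@n)<t];c=Q.mean(0);n=np.linalg.svd(Q-c,full_matrices=False)[2][-1];n*=np.sign(n[2])
    bx=np.cross(n,[0,0,1]);bx/=np.linalg.norm(bx);up=np.cross(bx,n)
    print('board',len(Q),c.round(4),n.round(4),'tilt',np.degrees(np.arcsin(n[2])).round(2),'yaw',np.degrees(np.arctan2(-bx[1],bx[0])).round(2))
    S=(V-c)@n
    F=np.stack([(V-c)@bx,S,(V-c)@up],1)
    d=F[(F[:,1]>.02)&(F[:,1]<.125)&(abs(F[:,0]+.123)<.035)]
    lo,hi=np.median(d[:,0])-.02,np.median(d[:,0])+.02
    d=d[(d[:,0]>lo)&(d[:,0]<hi)]; P=d@np.stack([bx,n,up])+c
    o,dd,k,e=cylfit(P,c+np.median(d[:,0])*bx+.06*n+(np.median(d[:,2])-.004)*up,n,.007,tol=.003)
    o=o-dd*((o-c)@n)/(dd@n)
    print('dowel dir',dd.round(4),'root',o.round(4),k,e.round(2),'tip S',np.percentile(d[:,1],99).round(4))
    # mills
    m=[]
    for x0 in (-.035,.055):
        q=F[(F[:,1]>.03)&(F[:,1]<.11)&(abs(F[:,0]-x0)<.035)]@np.stack([bx,n,up])+c
        a,b,k,e=cylfit(q,c+x0*bx+.07*n+.02*up,n,.023,tol=.003);a=a-b*((a-c)@n)/(b@n)
        print('mill',a.round(4),'from dowel in bx,up',((a-o)@bx).round(4),((a-o)@up).round(4),b.round(4),k,e.round(2))
    return o,n,bx,up
E
python3 - <<'E'
from rackfit import *
for f in('w1','scene0','side0'):
    print(f);rack(np.load(f+'.npz')['W'])
V=np.load('w2.npz')['W'].reshape(-1,3)
a=np.array([.630,0,0]);ly=np.array([-.0544,.9985,0]);lx=np.array([.9985,.0544,0])
L=np.stack([(V-a)@lx,(V-a)@ly,V[:,2]],1)
for s in(-1,1):
    m=(L[:,0]*s>.028)&(L[:,0]*s<.07)&(L[:,1]>-.06)&(L[:,1]<.05)&(L[:,2]>.15)
    print(s,m.sum(),np.percentile(L[m],[0,50,100],axis=0).round(3).tolist() if m.sum() else '')
for th in (0,30,35):
  t=np.deg2rad(th);z=np.sin(t)*ly+[0,0,-np.cos(t)]
  for y in (-.13,0.03,.165): print(th,y,np.round(r.inverse_kinematics(a+ly*y+[0,0,.215],rotz_y(lx,z)),2))
E
```

```text
w1
board 26648 [ 0.4588 -0.3773  0.163 ] [0.103  0.8587 0.502 ] tilt 30.13 yaw 6.84
  return _methods._mean(a, axis=axis, dtype=dtype,
  ret = ret.dtype.type(ret / rcount)
Traceback (most recent call last):
  File "rackfit.py", line 17, in rack
    print('dowel dir',dd.round(4),'root',o.round(4),k,e.round(2),'tip S',np.percentile(d[:,1],99).round(4))
                                                                         ~~~~~~~~~~~~~^^^^^^^^^^^
IndexError: index -1 is out of bounds for axis 0 with size 0
```

Board centroid differs per view; use fixed world seeds instead.

```bash
python3 - <<'E'
s=open('rackfit.py').read()
s=s.replace("    bx=np.cross(n,[0,0,1])","    c=np.array([.5043,-.380,.1542])-n*((np.array([.5043,-.380,.1542])-c)@n)\n    bx=np.cross(n,[0,0,1])",1)
open('rackfit.py','w').write(s)
E
python3 - <<'E'
from rackfit import *
for f in('w1','scene0','side0'):
    print(f)
    try: rack(np.load(f+'.npz')['W'])
    except Exception as e: print(repr(e))
V=np.load('w2.npz')['W'].reshape(-1,3)
a=np.array([.630,0,0]);ly=np.array([-.0544,.9985,0]);lx=np.array([.9985,.0544,0])
L=np.stack([(V-a)@lx,(V-a)@ly,V[:,2]],1)
for s in(-1,1):
    m=(L[:,0]*s>.028)&(L[:,0]*s<.07)&(L[:,1]>-.06)&(L[:,1]<.05)&(L[:,2]>.15)
    print(s,m.sum(),np.percentile(L[m],[0,50,100],axis=0).round(3).tolist() if m.sum() else '')
for th in (0,30,35):
  t=np.deg2rad(th);z=np.sin(t)*ly+[0,0,-np.cos(t)]
  for y in (-.13,0.03,.165): 
    q=r.inverse_kinematics(a+ly*y+[0,0,.215],rotz_y(lx,z)); print(th,y,q if q is None else np.round(q,2))
E
```

```text
w1
board 26648 [ 0.5045 -0.3783  0.1552] [0.103  0.8587 0.502 ] tilt 30.13 yaw 6.84
dowel dir [0.1029 0.861  0.498 ] root [ 0.3848 -0.3785  0.1803] 663 0.68 tip S 0.1117
mill [ 0.4726 -0.3855  0.1742] from dowel in bx,up 0.088 -0.007 [0.1042 0.8608 0.4982] 1796 0.54
mill [ 0.56   -0.3961  0.1744] from dowel in bx,up 0.1761 -0.0068 [0.1042 0.8619 0.4962] 1684 0.58
scene0
board 3420 [ 0.5043 -0.3802  0.1541] [0.1045 0.8594 0.5005] tilt 30.03 yaw 6.93
dowel dir [0.0928 0.8645 0.494 ] root [ 0.3826 -0.3812  0.1812] 165 1.29 tip S 0.1107
mill [ 0.4693 -0.3878  0.1744] from dowel in bx,up 0.0869 -0.0078 [0.1028 0.8602 0.4994] 495 1.27
mill [ 0.5569 -0.3988  0.175 ] from dowel in bx,up 0.1752 -0.0071 [0.1035 0.8623 0.4957] 558 1.24
side0
board 1134 [ 0.5045 -0.3787  0.155 ] [0.1063 0.8601 0.4989] tilt 29.92 yaw 7.04
IndexError('index -1 is out of bounds for axis 0 with size 0')
-1 12536 [[-0.07, -0.06, 0.15], [-0.048, 0.041, 0.49], [-0.028, 0.05, 0.513]]
1 3591 [[0.028, -0.06, 0.15], [0.045, 0.044, 0.469], [0.07, 0.05, 0.5]]
0 -0.13 [-0.27  0.57  1.41 -0.    1.16 -0.33]
0 0.03 [-0.03  0.53  1.47 -0.    1.14 -0.08]
0 0.165 [ 0.19  0.56  1.43 -0.    1.15  0.13]
30 -0.13 [-0.44  0.68  1.31  0.46  1.44 -0.62]
30 0.03 [-0.22  0.59  1.46  0.53  1.28 -0.47]
30 0.165 [-0.    0.57  1.5   0.57  1.17 -0.31]
35 -0.13 [-0.46  0.7   1.29  0.52  1.49 -0.65]
35 0.03 [-0.24  0.61  1.46  0.6   1.32 -0.52]
35 0.165 [-0.03  0.58  1.51  0.66  1.2  -0.38]
  return _methods._mean(a, axis=axis, dtype=dtype,
  ret = ret.dtype.type(ret / rcount)
```

```bash
cat >> h.py <<'E'
A0=np.array([.630,0,0]);ly=np.array([-.0544,.9985,0]);lx=np.array([.9985,.0544,0]);UP=np.array([0,0,1.])
ROOT=np.array([.3848,-.3785,.1803]);p_=np.array([.103,.859,.5015]);p_/=np.linalg.norm(p_)
def ax(y,z=.215): return A0+ly*y+UP*z
def tilt(th): t=np.deg2rad(th); return rotz_y(lx,np.sin(t)*ly-np.cos(t)*UP)
MR=None
px=np.cross(p_,UP);px/=np.linalg.norm(px);pu=np.cross(px,p_)
def rackpose(s,g,th,dz=0,dx=0):
    """mill centre at s along peg (from board face), grasp g mm toward free end(-m); returns pos,quat"""
    M=np.stack([lx,ly,UP],1);M2=np.stack([np.cross(-p_,pu),-p_,pu],1)
    q=R.from_matrix(M2@M.T@R.from_quat(tilt(th)).as_matrix()).as_quat()
    return ROOT+p_*(s+g)+pu*dz+px*dx,q
def st(t=''): print(t,'t',round(r.current_t(),2),'p',np.round(r.current_tool_pos(),4),'F',np.round(r.current_contact_force(),1),'o',round(r.current_opening(),3))
E
python3 - <<'E'
from h import *
D=np.load('w2.npz');V=D['W'].reshape(-1,3)
L=np.stack([(V-A0)@lx,(V-A0)@ly,V[:,2]],1)
for s in(-1,1):
    m=(L[:,0]*s>.028)&(L[:,0]*s<.075)&(abs(L[:,1]+.002)<.035)&(L[:,2]>.15)&(L[:,2]<.3)
    print(s,m.sum(),np.percentile(L[m],[0,50,100],axis=0).round(3).tolist() if m.sum() else '')
for s in (.205,.075):
    P,q=rackpose(s,.012,30); print(P.round(3),R.from_quat(q).as_matrix()[:,2].round(3),r.inverse_kinematics(P,q))
r.move_to(ax(-.002,.30),tilt(0)); st('above')
r.move_linear(ax(-.002,.221),vel=.12); st('down')
r.set_gripper(0.3,60); st('grip')
y=-.002
r.move_linear(ax(y-.118,.221),vel=.1); st('back')
E
```

```text
-1 623 [[-0.042, -0.037, 0.15], [-0.035, -0.004, 0.156], [-0.028, 0.027, 0.158]]
1 686 [[0.028, -0.037, 0.15], [0.036, -0.009, 0.156], [0.075, 0.027, 0.183]]
[ 0.407 -0.192  0.289] [ 0.     0.002 -1.   ] [-5.45174094e-01  1.26861265e-01  1.84932225e+00  1.72727818e-03
  1.16612988e+00  2.71507505e+00]
[ 0.394 -0.304  0.224] [ 0.     0.002 -1.   ] [-7.51417001e-01  2.91004494e-01  1.81608614e+00  1.63536985e-03
  1.03553270e+00  2.50867789e+00]
above t 4.88 p [ 0.6308 -0.002   0.3017] F [-0.2 -1.   0.7] o 1.004
down t 5.68 p [ 0.6306 -0.0019  0.2221] F [ 0.  -0.4 -0.4] o 0.998
grip t 6.12 p [ 0.6294 -0.0021  0.2219] F [-7.3 -0.4  8.7] o 0.544
back t 7.46 p [ 0.6358 -0.1201  0.2219] F [-8.4 -1.   8.2] o 0.542
```

Run:
```python
from h import *
y=-.120
for i in range(5):
    y-=.0025
    r.move_linear(ax(y,.221),vel=.05); F=r.current_contact_force(); print(round(y,4),np.round(F,1),np.round(r.current_tool_pos(),4))
    if abs(F[1])>12: break
r.set_gripper(1.0); st('open')
r.move_linear(ax(y,.31),vel=.2)
r.move_to(ax(.09,.38),tilt(35)); r.sleep(.2)
im,W=cloud('wrist');save(im,'w3');np.savez('w3.npz',p=im['pixels'],W=W); st()
for y in np.arange(.19,-.11,-.006):
    V=W.reshape(-1,3);L=np.stack([(V-A0)@lx,(V-A0)@ly,V[:,2]],1)
    q=L[(abs(L[:,1]-y)<.002)&(L[:,2]>.2)&(L[:,2]<.262)&(abs(L[:,0])<.04)]
    if len(q): print(y.round(3),q[:,0].min().round(4),q[:,0].max().round(4),np.percentile(q[:,2],98).round(4))
q=L[(L[:,2]>.298)&(L[:,2]<.315)&(abs(L[:,0])<.03)]
print('hood',np.percentile(q[:,1],[.5,2]) if len(q) else '')
```

```text
-0.1225 [-7.9  1.5  8.6] [ 0.6359 -0.1222  0.222 ]
-0.125 [-8.2  1.5  8.9] [ 0.636  -0.1246  0.2219]
-0.1275 [-7.7  2.5  8.7] [ 0.6362 -0.1271  0.2219]
-0.13 [-8.3  2.2  8.4] [ 0.6363 -0.1296  0.2219]
-0.1325 [-8.   2.4  8.6] [ 0.6364 -0.1321  0.2219]
open t 9.18 p [ 0.6373 -0.1324  0.221 ] F [ 0.8 -0.3  0. ] o 0.995
 t 10.96 p [0.6252 0.0894 0.3797] F [ 0.4  0.3 -0.9] o 0.998
0.19 -0.023 0.0215 0.2384
0.184 -0.0227 0.0211 0.2386
0.178 -0.0224 0.0223 0.2386
0.172 -0.0235 0.022 0.2388
0.166 -0.0233 0.0217 0.2387
0.16 -0.0231 0.0228 0.2388
0.154 -0.0228 0.0226 0.2388
0.148 -0.0248 0.0234 0.241
0.142 -0.0268 0.0264 0.2425
0.136 -0.0268 0.0263 0.2422
0.13 -0.0126 0.0111 0.2294
0.124 -0.0125 0.012 0.2293
0.118 -0.0124 0.012 0.2294
0.112 -0.0115 0.011 0.2283
hood [0.17181405 0.17209973]
```

View pics/w3.png

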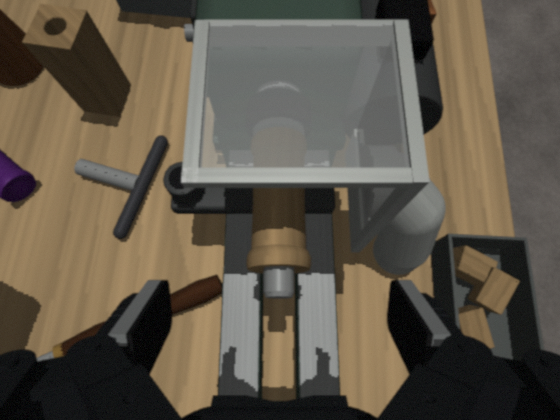

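The tailstock is out of the view after 130 mm of travel. The mill's bead face is at y≈0.133, the hood edge at 0.172, and the axis is confirmed.

Run:
```python
from h import *
q=tilt(35);z=R.from_quat(q).as_matrix()[:,2]
g=ax(.163,.216)
r.move_to(g-z*.085,q); st('pre')
r.move_linear(g,vel=.12); st('at')
r.set_gripper(0.3,80); st('grip')
for d in (.01,.025,.05):
    r.move_linear(g-ly*d,vel=.06); st(d)
r.set_gripper(0.95); st('open')
im,W=cloud('scene');save(im,'s1')
V=W.reshape(-1,3);C=im['pixels'].reshape(-1,3).astype(int)
```

```text
pre t 11.43 p [0.6242 0.1139 0.2867] F [ 0.4 -0.2  0.3] o 0.996
at t 12.29 p [0.6216 0.1625 0.2169] F [ 0.2 -0.3  0.9] o 0.999
grip t 12.72 p [0.6207 0.1622 0.2166] F [-5.8 -5.2  5.9] o 0.575
0.01 t 13.03 p [0.6211 0.1535 0.2167] F [-4.9  4.7  3.8] o 0.577
0.025 t 13.43 p [0.6219 0.1387 0.2167] F [-4.5  6.7  3.4] o 0.58
0.05 t 14.0 p [0.6233 0.1133 0.2166] F [-4.   2.   4.8] o 0.578
open t 14.42 p [0.6239 0.1127 0.216 ] F [-0.   0.2 -0.3] o 0.949
```

```bash
python3 -c "
import cv2;a=cv2.imread('pics/s1.png')[130:370,220:500];cv2.imwrite('pics/s1c.png',cv2.resize(a,(700,600),interpolation=cv2.INTER_CUBIC))"
```

```text
(no output)
```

View pics/s1c.png

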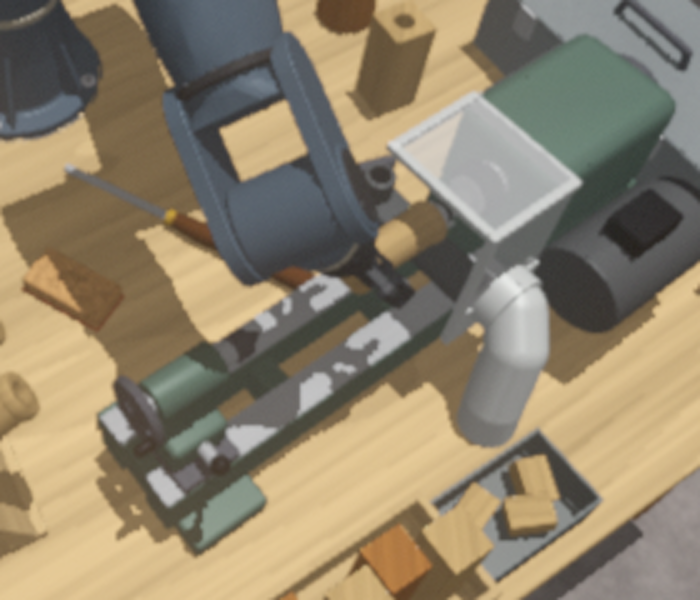

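Run:
```python
from h import *
r.move_linear(ax(.131,.216),vel=.08); st('slide')
r.set_gripper(0.3,80); st('grip')
for y in (.10,.06,.029):
    r.move_linear(ax(y,.216),vel=.08); st(y)
r.sleep(.15)
r.move_linear(ax(.029,.38),vel=.15); r.sleep(.1); st('up')
T=np.array(r.current_tool_pos());Q=R.from_quat(r.current_ee_rot()).as_matrix()
im,W=cloud('wrist');save(im,'w4');np.savez('w4.npz',p=im['pixels'],W=W,T=T,Q=Q)
V=W.reshape(-1,3);c=ax(0,.38);L=np.stack([(V-c)@lx,(V-c)@ly,(V-c)[:,2]],1)
for y in np.arange(-.05,.13,.006):
    q=L[(abs(L[:,1]-y)<.003)&(abs(L[:,2])<.04)&(abs(L[:,0])<.021)]
    if len(q): print(y.round(3),len(q),np.percentile(q[:,2],98).round(4))
for s in(0.205,.075):print(r.inverse_kinematics(*rackpose(s,.012,35)))
```

```text
slide t 14.84 p [0.6227 0.1315 0.216 ] F [0.  0.  0.4] o 0.95
grip t 15.23 p [0.6227 0.1306 0.2163] F [-3.2 -1.9  4. ] o 0.578
0.1 t 15.77 p [0.6242 0.0997 0.2161] F [-4.4 -1.7  4.7] o 0.583
0.06 t 16.42 p [0.6269 0.0596 0.2161] F [-1.4 -2.6  2.9] o 0.581
0.029 t 16.95 p [0.6285 0.0285 0.2157] F [-0.2 -0.3 -2.2] o 0.582
up t 18.44 p [0.6283 0.029  0.3791] F [ 0.7  0.2 -1.8] o 0.581
0.004 1055 0.0214
0.01 2651 0.0215
0.016 2515 0.0215
0.022 2392 0.0214
0.028 2241 0.0213
0.034 2177 0.0212
0.04 2054 0.0211
0.046 1989 0.0211
0.052 1903 0.0213
0.058 1846 0.0212
0.064 1759 0.0213
0.07 1720 0.0214
0.076 1618 0.0216
0.082 1554 0.0215
0.088 1871 0.0229
0.094 1667 0.0243
0.1 1151 0.0241
0.106 28 0.0217
[-0.50140116  0.11561368  1.86458767 -0.08771038  1.13092415  2.79568798]
[-0.71611557  0.27354247  1.84274118 -0.08524261  0.97885233  2.59075376]
```

View pics/w4.png

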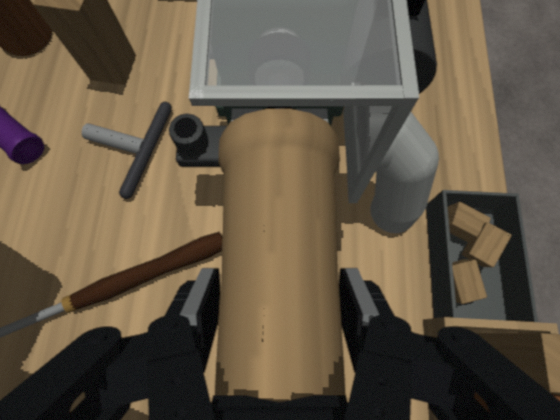

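The mill is held level. Its far end is at ly≈0.1035, so its centre is 14.5 mm ahead of the TCP and about 1.5 mm below it. Next is the rack.

Run:
```python
from h import *
P,q=rackpose(.21,.0145,35,dz=.0015)
r.move_to(P+.06*p_+UP*.07,q); st('mid')
r.move_linear(P,vel=.15); r.sleep(.2); st('pre')
im,W=cloud('scene');save(im,'s2')
i2,W2=cloud('side');save(i2,'d2')
a=im['pixels'][190:340,100:300];cv2.imwrite('pics/s2c.png',cv2.resize(a,(800,600),interpolation=cv2.INTER_CUBIC)[:,:,::-1])
T=np.array(r.current_tool_pos());cw,cq=cloud('wrist');save(cw,'w5');np.savez('w5.npz',p=cw['pixels'],W=cq,S=W,D=W2)
O=ROOT
for n,w in(('wrist',cq),('scene',W),('side',W2)):
    V=w.reshape(-1,3)-O;L=np.stack([V@px,V@p_,V@pu],1)
    m=(abs(L[:,0])<.03)&(L[:,1]>.14)&(L[:,1]<.28)&(abs(L[:,2])<.035)
    print(n,m.sum())
    for y in np.arange(.14,.28,.01):
        k=L[m&(abs(L[:,1]-y)<.005)]
        if len(k)>3: print(y.round(3),len(k),k[:,0].min().round(4),k[:,0].max().round(4),np.percentile(k[:,2],98).round(4))
```

```text
Traceback (most recent call last):
cell.PlanningError: the arm cannot take that pose within its joint ranges
```

```bash
cat > pre.py <<'E'
from h import *
P,q=rackpose(.20,.0145,35,dz=.0015)
for a in (P+UP*.1,P): print(r.inverse_kinematics(a,q))
r.move_to(P+UP*.1,q); st('mid')
r.move_linear(P,vel=.15); r.sleep(.2); st('pre')
im,W=cloud('scene');save(im,'s2')
i2,W2=cloud('side');save(i2,'d2')
a=im['pixels'][190:340,100:300];cv2.imwrite('pics/s2c.png',cv2.resize(a,(800,600),interpolation=cv2.INTER_CUBIC)[:,:,::-1])
cw,cq=cloud('wrist');save(cw,'w5');np.savez('w5.npz',p=cw['pixels'],W=cq,S=W,D=W2)
O=ROOT
for n,w in(('wrist',cq),('scene',W),('side',W2)):
    V=w.reshape(-1,3)-O;L=np.stack([V@px,V@p_,V@pu],1)
    m=(abs(L[:,0])<.03)&(L[:,1]>.13)&(L[:,1]<.27)&(abs(L[:,2])<.035)
    print(n,m.sum())
    for y in np.arange(.13,.27,.01):
        k=L[m&(abs(L[:,1]-y)<.005)]
        if len(k)>3: print(y.round(3),len(k),k[:,0].min().round(4),k[:,0].max().round(4),np.percentile(k[:,2],98).round(4))
E
python3 pre.py
```

```text
[-0.50751293  0.03678538  1.7047337  -0.08080041  1.36828039  2.76841817]
[-0.50751293  0.11714128  1.86272172 -0.08749913  1.13077062  2.7894818 ]
mid t 21.12 p [ 0.4069 -0.1949  0.3892] F [ 0.1  0.2 -2.4] o 0.578
pre t 22.13 p [ 0.407  -0.1951  0.2899] F [-0.8  1.1 -1. ] o 0.581
wrist 38389
0.14 265 -0.0239 0.0229 0.025
0.15 2674 -0.0262 0.0254 0.0263
0.16 3203 -0.0251 0.0248 0.025
0.17 2789 -0.0235 0.0225 0.0236
0.18 2997 -0.0236 0.022 0.0235
0.19 3166 -0.0234 0.0223 0.0234
0.2 3874 -0.03 0.03 0.0233
0.21 4970 -0.03 0.03 0.0232
0.22 6243 -0.03 0.03 0.0337
0.23 5003 -0.0293 0.0261 0.0237
0.24 3205 -0.0256 0.0244 0.0239
scene 633
0.14 11 -0.0107 0.0216 0.026
0.15 81 -0.0175 0.025 0.0291
0.16 71 -0.0214 0.0257 0.0265
0.17 67 -0.0209 0.022 0.0254
0.18 69 -0.0196 0.0221 0.0257
0.19 63 -0.016 0.0209 0.0262
0.2 69 -0.0201 0.0295 0.026
0.21 71 -0.0297 0.0299 0.0253
0.22 19 -0.0291 0.0299 0.0327
0.25 11 -0.0149 0.025 0.0202
0.26 98 -0.0283 0.0251 0.0249
side 47
0.26 37 0.0059 0.0261 0.0065
0.27 9 0.0056 0.0219 0.0052
```

View pics/s2c.png

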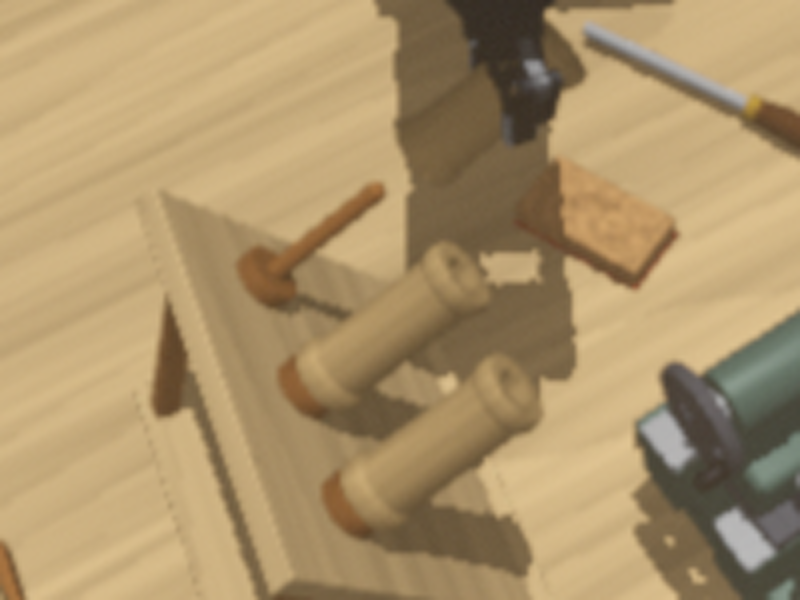

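The mill is lined up in front of the peg, in the gripper's shadow at about (480,130). The wrist depth puts its axis within about 1 mm of the peg axis, with its inner end at s≈0.14. Inserting now.

Run:
```python
from h import *
def go(s,dz=.0015,v=.1):
    r.move_linear(rackpose(s,.0145,35,dz=dz)[0],vel=v); F=np.array(r.current_contact_force()); print(s,dz,'Fp,Fu',round(F@p_,1),round(F@pu,1),'Fx',round(F@px,1),round(r.current_t(),2)); return F
s0=None
for s in (.15,.10,.080,.078,.076,.0745,.073,.0715):
    F=go(s,v=.1 if s>.079 else .03)
    if abs(F@p_)>8: break
for dz in (-.001,-.003,-.0045,-.006):
    F=go(s,dz,.04)
    if F@pu>6: break
r.sleep(.2)
cw,cq=cloud('wrist');save(cw,'w6')
V=cq.reshape(-1,3)-ROOT;L=np.stack([V@px,V@p_,V@pu],1)
m=(abs(L[:,0])<.028)&(L[:,1]>-.01)&(L[:,1]<.15)&(abs(L[:,2]+.007)<.038)
for y in np.arange(0,.15,.006):
    k=L[m&(abs(L[:,1]-y)<.003)]
    if len(k)>3: print(y.round(3),len(k),k[:,0].min().round(4),k[:,0].max().round(4),np.percentile(k[:,2],98).round(4))
```

```text
0.15 0.0015 Fp,Fu -0.0 -1.2 Fx 0.7 22.93
0.1 0.0015 Fp,Fu -0.3 -1.4 Fx -0.1 23.58
0.08 0.0015 Fp,Fu -1.5 -1.8 Fx -0.5 23.93
0.078 0.0015 Fp,Fu -0.1 -1.8 Fx -1.0 24.18
0.076 0.0015 Fp,Fu -0.8 -2.0 Fx 1.1 24.43
0.0745 0.0015 Fp,Fu -0.5 -1.7 Fx -0.0 24.68
0.073 0.0015 Fp,Fu -1.2 -1.7 Fx -0.3 24.93
0.0715 0.0015 Fp,Fu -1.2 -2.6 Fx -0.3 25.18
0.0715 -0.001 Fp,Fu -0.6 -2.8 Fx 0.2 25.43
0.0715 -0.003 Fp,Fu -0.5 -2.2 Fx 0.4 25.68
0.0715 -0.0045 Fp,Fu -0.5 0.1 Fx 1.2 25.93
0.0715 -0.006 Fp,Fu 2.8 11.4 Fx -4.6 26.18
0.0 5854 -0.028 0.028 0.0307
0.006 1339 -0.0227 0.0211 0.023
0.012 1954 -0.0229 0.0225 0.0227
0.018 1306 -0.0252 0.024 0.02
0.024 1888 -0.0261 0.0255 0.0201
0.03 2066 -0.0252 0.0246 0.0188
0.036 1619 -0.0234 0.0215 0.0174
0.042 1686 -0.023 0.0217 0.0174
0.048 1761 -0.0235 0.0227 0.0173
0.054 1825 -0.0229 0.0215 0.0172
0.06 1891 -0.0234 0.0222 0.0172
0.066 1956 -0.0229 0.0221 0.0171
0.072 2311 -0.028 0.028 0.0169
0.078 2631 -0.028 0.028 0.0169
0.084 2964 -0.028 0.028 0.017
0.09 3411 -0.028 0.028 0.0213
0.096 3660 -0.028 0.028 0.0303
0.102 2957 -0.027 0.0259 0.0174
0.108 2753 -0.0259 0.0248 0.0173
0.114 1039 -0.0238 0.0214 0.0174
```

View pics/w6.png

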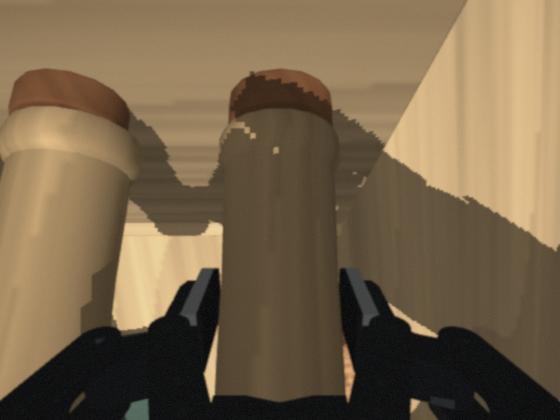

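The body rests on the dowel (neighbour at (70,150), ours at (280,140)), but no contact with the boss has been felt yet, and a gap of about 3 mm remains. I'll push on until it touches, then release.

Run:
```python
from h import *
def go(s,dz,v=.03):
    r.move_linear(rackpose(s,.0145,35,dz=dz)[0],vel=v); F=np.array(r.current_contact_force()); print(round(s,4),dz,'Fp,Fu',round(F@p_,1),round(F@pu,1),'Fx',round(F@px,1)); return F
s=.0715; go(s,-.0035)
for i in range(7):
    s-=.001; F=go(s,-.0035)
    if F@p_>7: break
go(s,-.005); r.sleep(.1); st()
r.set_gripper(.66); r.sleep(.3); st('released')
P=np.array(r.current_tool_pos()); z=R.from_quat(r.current_ee_rot()).as_matrix()[:,2]
r.move_linear(P-z*.03,vel=.06); st()
r.move_linear(P-z*.13,vel=.2); r.sleep(.2); st('clear')
cw,cq=cloud('wrist');save(cw,'w7'); im,W=cloud('scene');save(im,'s3');np.savez('w7.npz',W=cq)
V=cq.reshape(-1,3)-ROOT;L=np.stack([V@px,V@p_,V@pu],1)
m=(abs(L[:,0])<.035)&(L[:,1]>-.01)&(L[:,1]<.15)&(abs(L[:,2]+.007)<.038)
for y in np.arange(0.006,.15,.006):
    k=L[m&(abs(L[:,1]-y)<.002)]
    if len(k)>3: print(y.round(3),len(k),k[:,0].min().round(4),k[:,0].max().round(4),np.percentile(k[:,2],98).round(4))
a=np.hstack([cv2.resize(cw['pixels'],(400,300)),cv2.resize(im['pixels'],(400,300))]);cv2.imwrite('pics/f.png',a[:,:,::-1])
```

```text
0.0715 -0.0035 Fp,Fu -1.7 -1.1 Fx -0.0
0.0705 -0.0035 Fp,Fu 8.5 1.5 Fx -0.6
0.0705 -0.005 Fp,Fu 12.3 7.9 Fx -3.6
 t 27.28 p [ 0.394  -0.3027  0.2194] F [-4.5  6.8 13.4] o 0.582
released t 27.82 p [ 0.3938 -0.303   0.2185] F [0.3 0.3 0.2] o 0.66
 t 28.48 p [ 0.3941 -0.3004  0.2484] F [-1.1  0.3  0.3] o 0.657
clear t 29.32 p [ 0.3949 -0.2919  0.3468] F [-0.4 -0.6  0.3] o 0.66
0.006 277 -0.0229 0.0207 0.0229
0.012 333 -0.0227 0.0206 0.023
0.018 243 -0.0257 0.024 0.0197
0.024 379 -0.0258 0.0255 0.0201
0.03 435 -0.025 0.0237 0.0182
0.036 310 -0.0232 0.0217 0.0172
0.042 321 -0.023 0.0214 0.0172
0.048 323 -0.0227 0.0213 0.0172
0.054 335 -0.0225 0.0224 0.0173
0.06 340 -0.0235 0.0224 0.017
0.066 339 -0.0233 0.0221 0.017
0.072 349 -0.0232 0.0219 0.017
0.078 353 -0.023 0.0217 0.017
0.084 351 -0.0226 0.0213 0.0168
0.09 377 -0.0234 0.0221 0.0171
0.096 377 -0.023 0.0219 0.0172
0.102 385 -0.0238 0.0215 0.0173
0.108 407 -0.0235 0.0224 0.0172
0.114 409 -0.0232 0.0222 0.0173
0.12 357 -0.0247 0.0232 0.0192
0.126 504 -0.0267 0.0257 0.0211
0.132 739 -0.0277 0.0255 0.0207
```

View pics/f.png

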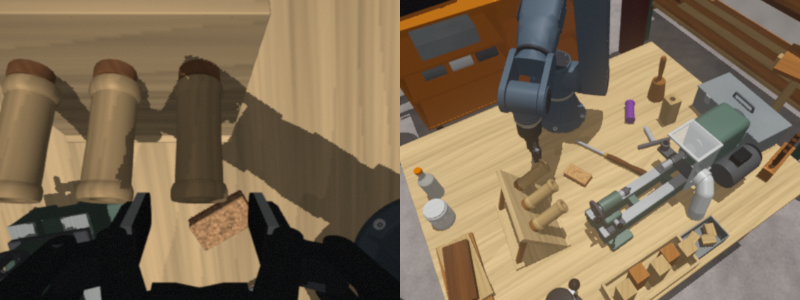

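```bash
python3 -c "
from h import *
r.hand_in(); st()"
```

```text
the job is handed in; nothing more can be done
the job is handed in; nothing more can be done
```

The mill body is hanging on the free peg, released and pushed home against the boss, and I handed the job in at about 29 s of the 61 s allowed. `hand_in` gave no verdict.

**What I did:**
- **Tailstock:** I gripped its barrel and ran it back about 130 mm.
- **Mill body:** I pulled it 50 mm off the mandrel by its free end, regripped it nearer the middle and drew it clear.
- **Peg:** I turned the body end for end and slid it on until it pressed on the boss at about 8 N along the peg. Then I set it down on the dowel, let go and backed the gripper about 130 mm away.

**Last checks:**
- **Body on the peg (wrist depth):** it spans about 14 to 134 mm from the board, so its centre is near 74 mm. Its axis is within about 1 mm sideways, about 6.5 mm below the dowel's axis, and parallel to it.
- **Contact:** the tool force was near zero with the gripper clear.
- **Other objects:** the finished bodies and bench items looked undisturbed in the last pictures. I did not measure them again.

**Less certain:**
- **Tailstock stop:** I never felt it hit its stop. From the measured starting gap and the travel, I put the joint at about 0.15 m. The overhead picture also shows it at the back of the bed.
- **Grip width:** the gripper stopped slightly wider than I expected for the 46 mm waist on both grips. The second grip was well away from the bead, and the body's position still measured correctly.

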